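Set the speed of the stirrer in use and start it

ROBOT

A 7-joint arm with a two-finger parallel gripper is mounted at the origin on the work surface. World frame = base frame: x ahead of the robot, y to its left, z up, the work surface at z = 0. Lengths are in m, angles in degrees, forces in N, time in s.
With the tool pointing down it reaches from about 0.425 to 0.925 m from the base axis. Payload 6.8 kg.
Tool frame: the origin (TCP) lies at the very end of the fingers, on their centre line; the grasp point (between the pads) lies r.tcp_to_grasp behind it (r.tcp_to_grasp is the distance from the TCP to the grasp point, in m); z points along the fingers, x is the direction in which the jaws open and shut, and the axes are right-handed (so a half turn about z gives the same grasp; the last joint's range is limited). The gripper opens to 88 mm and grips with 3 to 60 N. Pads are 20 mm wide; open, the fingers measure 115 mm over their backs; the gripper's body (75 mm by 178 mm) begins 61 mm behind the grasp point.
Start: joints at [-69.391, 27.33, 1.283, 89.118, -0.659, 63.558, -4.761], TCP at [0.304, 0.602, 0.223] pointing down, gripper open.
Joint ranges: [-169.35, 169.35], [-19.33, 120.38], [-80.79, 83.38], [13.8, 139.57], [-78.32, 258.32], [9.67, 109.79], [-169.56, 169.56]. Speed limits (degrees/s): [136.94, 136.94, 180, 180, 180, 180, 180].

INTERFACE

Orientations are given as a 3x3 rotation matrix whose columns are the frame's x, y, z axes.
In Python, from station import r, vision gives the robot as it stands.
- The arm moves only by the tool move_arm, never from a script. Its argument "targets" is a list that holds one entry, the list of rows, each a list of 7 numbers: the turn, a rotation vector about the tool's x, y, z in rad, then the shift along the tool's x, y, z in mm, then the finger opening in mm, from 0 to 87.8. In form: [[[wx, wy, wz, x, y, z, jaw], ...]]. A call has exactly 5 rows; each row shifts and turns the pose as measured when the row begins, along the tool's axes as they then stand; what a row does not reach is not made up. A row lasts 1/8 s, in which the tool goes at most 62.5 mm and 10.7 degrees, less where a joint would pass 70% of its speed; a pose out of reach is approached as far as the arm can. A call is refused whole if a number of a shift passes 62.5 or a number of a turn 0.188, either way. A call with a gripper value outside its range is refused whole. The fingers move at their own pace and stop on an object; "grip_force" is the grip in N (left out, the last holds). Time passes only in rows, so rows that do not move let the fingers close, or fill a call up. It gives the time, the measured TCP pose, the force and the opening at its end, in the units of the state.
- r.read_state(): the state, without advancing time (a new reading comes with each control period).
- vision.grab_frame(name): name is "scene" or "top"; returns the picture (384x512x3 uint8, red, green, blue); there is no depth.
- vision.camera_params(name): a dict with "K" (3x3 intrinsics, pixels), "R" (3x3) and "t" (3): a world point X has camera coordinates R X + t. Camera axes: x right, y down, z forward; pixel columns grow to the right and rows downward; lengths in m; the calibration is good to about 2 mm. A picture is of the moment at which its call begins. camera_params takes no time and is no camera call.
- r.hand_in(): hands the job in, once; it reports no verdict.
The state is a dict: "time": time; "joints": joint angles; "qd": joint speeds; "effort": joint torques, N m; "tool_pos": TCP position; "tcp_rot": TCP orientation; "ft_force": force on the tool from outside, world axes, zero at the start; "moment": the same for the moment, N m; "grip_width": finger opening in m.
Only numpy, scipy, OpenCV 4.12 (cv2) and the standard library are available. Lean on these libraries where they do the work, as an engineer would, in place of code of your own. Each camera call takes 0.05 s, during which the arm holds its last target.

TASK

Of the two identical lab stirrers, go to the one with the beaker on its plate. With a fingertip against the lug of its click-stop dial, push the dial up (clockwise seen from above) by exactly four clicks from where it stands, without pinching the lug; then press the start button in front of that dial fully down and let go. Leave the beaker, the other stirrer and everything else as they are, and lift nothing.

Things in the scene. Friction and masses are not known exactly. Their poses are not given: they have to be found in the camera images.
- work: The stirrer to operate, the one with the beaker on it. White box 200 (x) x 280 (y) x 70 mm high; origin under its centre, front to -x. On the deck (70 mm up): left, a round plate (120 mm across, 8 mm high, at x 0, y +68 mm); right, the click-stop speed dial (axis at x +15, y -72); start button in front of it (x -68, y -72).
- work_dial (a joint): Its speed dial, rad, grows clockwise seen from above (up). At 0 the lug points to +y of the stirrer. Eight click positions 25 deg (0.436 rad) apart from 0 to 3.05, a tick on the deck at each, stops at both ends; starts at one of the lowest four. Sprung: 0.1 N m (3 N at 33 mm radius) to leave a position; past half-way it snaps on to the next by itself and stays.
- work_axis (a point): On the dial's axis, 34.5 mm above the deck, level with the lug's top. The dial: a black disc 68 mm across, top 9 mm above the deck, with one upright black radial lug 14 mm thick, from 12 mm behind the axis to 42 mm out, 9 to 34.5 mm above the deck, a white line along its top. Only the lug stands above the disc.
- work_tip (a point): Outer end of the lug's top edge line, 42 mm from the axis, same height as work_axis; turns with the dial. From work_axis to work_tip is the way the lug points.
- work_flank (a point): On the lug's flat flank that faces counter-clockwise, the flank to push for turning up: 33 mm out from the axis, 22 mm above the deck; x points outward along the lug, y out of the flank.
- work_start (a joint): Start button of this stirrer: plain grey round spring button, 26 mm across, standing 6 mm above the deck. Joint value in m: 0 up, 0.005 fully down; 2 N to start moving, 5 N fully down; springs back.
- work_button (a point): Centre of the top face of that start button.
- idle: The other stirrer, same make and size, empty plate; leave alone. Same layout as work.
- idle_tip (a point): Outer end of the lug of the other stirrer's dial.
- idle_start (a joint): Start button of the other stirrer, m, 0 up, 0.005 down.
- work_plate (a point): Centre of the top face of the plate under the beaker, 78 mm above the bench.
- beaker: Small glass beaker, 60 mm across, 64 mm high, standing on the plate of the stirrer to operate. Origin at the centre of its underside.
- vial: Small amber vial, 24 mm across, 38 mm high, standing on the deck of the stirrer to operate near its far edge (x +80, y 0 mm). Origin under it.
- vial2: The same kind of vial, on the other stirrer's deck.
- spatula: Steel spatula 180 mm long lying on the bench, left of the stirrers.
- stripbox: White test-strip box 45 x 100 x 30 mm beyond the stirrers.
- dish: Shallow glass dish, 90 mm across, 16 mm high, to the right of the stirrers.
- sample: White sample bottle 60 mm across, 120 mm high, beyond the stirrers.
Things that resemble listed ones, but are neither listed nor needed, are in the scene too. There is more than one size of the beaker; the one meant has the size given above.

How it is judged (in metres and radians):
On the way, in this order (a step that is already met when the one before it is completed fails the run):
1. the dial stands four clicks above its start (distance of work_tip from where it was at the start of the episode between 0.0607 and 0.0677 m and velocity of joint work_dial between -0.1 and 0.1 rad/s), for 0.3 s.
2. the start button is pressed fully down (value of joint work_start above 0.004 m), for 0.05 s.
At the end, for the whole second after the job is handed in: The dial of the stirrer with the beaker rests four clicks (within 0.3 of a click) up from its start, its start button has since been pressed and is up again, and the beaker stands upright on its plate (all of step 1 and value of joint work_start below 0.0015 m and angle between beaker's own z axis and vertical below 0.1 rad and horizontal distance between beaker and work_plate below 0.03 m and linear speed of beaker below 0.02 m/s); the robot touches nothing.
It fails at once if the start button was pressed while the dial was not four clicks up (value of joint work_start above 0.003 m and not (distance of work_tip from where it was at the start of the episode between 0.0607 and 0.0677 m)).
It fails at once if the lug was pinched (contact force between each of work_dial_c10, work_dial_c11 and the fingers above 1 N).
It fails at once if the other stirrer's dial was turned or its button pressed (distance of idle_tip from where it was at the start of the episode above 0.008 m or value of joint idle_start above 0.003 m).
It fails at once if the beaker or another loose thing was moved, tipped or lifted (distance of beaker from where it was at the start of the episode above 0.01 m or distance of any of vial, vial2, spatula, stripbox, dish, sample from where it was at the start of the episode above 0.015 m).
It also fails if it takes over 58 s, if anything falls off the work surface, if the arm or the gripper's body presses on something with over 40 N, if the wrist force passes 120 N, or if a joint passes its speed limit or range.

## Working session

There is one attempt and no reset: what is moved stays moved. The work goes in short steps, Python scripts to look and compute and a tool call to move; the robot and the scene stay as the last step left them, time stands still between calls to the robot, and variables do not carry over. Pictures are saved under pics/ and viewed, and the job is handed in when it is done.

Besides the shell and the picture viewer there is one more tool, called as name(argument=value, ...) on one line, values as JSON. move_arm: Moves the arm, as the interface text tells. Its arguments: {"type":"object","properties":{"targets":{"type":"array"},"grip_force":{"type":"number"}},"required":["targets"]}

```bash
mkdir -p pics; ls; python3 - <<'E'
from station import r, vision
import cv2,json
for n in("scene","top"):
    f=vision.grab_frame(n); cv2.imwrite(f"pics/{n}0.png",cv2.cvtColor(f,cv2.COLOR_RGB2BGR))
    print(n,vision.camera_params(n))
print(r.read_state(), r.tcp_to_grasp)
E
```

```text
pics
scene {'K': array([[444.24879123,   0.        , 249.08227259],
       [  0.        , 444.24879123, 197.6240407 ],
       [  0.        ,   0.        ,   1.        ]]), 'R': array([[ 0.57107558,  0.82062862, -0.02100828],
       [ 0.45065694, -0.33479739, -0.82753793],
       [-0.68613483,  0.46311917, -0.5610166 ]]), 't': array([-0.33335475, -0.16719508,  1.70031953])}
top {'K': array([[351.66419639,   0.        , 251.53447227],
       [  0.        , 351.66419639, 191.69304008],
       [  0.        ,   0.        ,   1.        ]]), 'R': array([[-0.01398155, -0.99988696, -0.00552978],
       [-0.98455272,  0.014732  , -0.17446748],
       [ 0.17452922,  0.00300504, -0.98464741]]), 't': array([0.0064415 , 0.58207644, 0.97338587])}
{'time': 0.1, 'joints': array([-69.39130403,  27.37222812,   1.2805447 ,  89.17084965,
        -0.65756825,  63.55834799,  -4.76055742]), 'qd': array([ 0.09973446, -0.10446995, -0.1427609 , -0.11386355, -0.03324046,
       -0.03725923,  0.02370607]), 'effort': array([ 4.24545491e-03, -5.84088814e+01,  1.54019561e+00, -2.73310429e+01,
       -5.41367219e-02,  1.31244268e-02,  4.48712410e-05]), 'tool_pos': array([0.30414573, 0.6019947 , 0.22177866]), 'tcp_rot': array([[ 4.50880926e-01,  8.92583901e-01, -6.09288045e-04],
       [ 8.92582610e-01, -4.50881315e-01, -1.52465781e-03],
       [-1.63560161e-03,  1.43599211e-04, -9.99998652e-01]]), 'ft_force': array([-0.60678367,  0.33989026, -0.37474852]), 'moment': array([ 0.05398076,  0.02615951, -0.05536665]), 'grip_width': 0.08766269507474325} 0.0187
```

View pics/scene0.png

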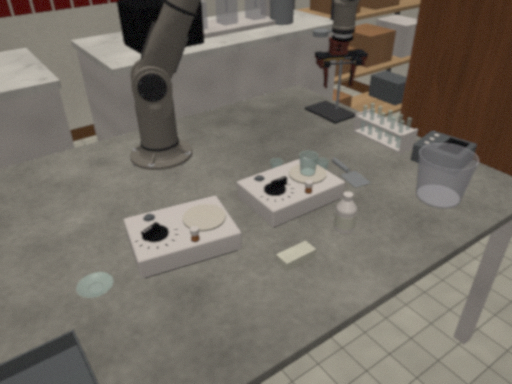

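View pics/top0.png

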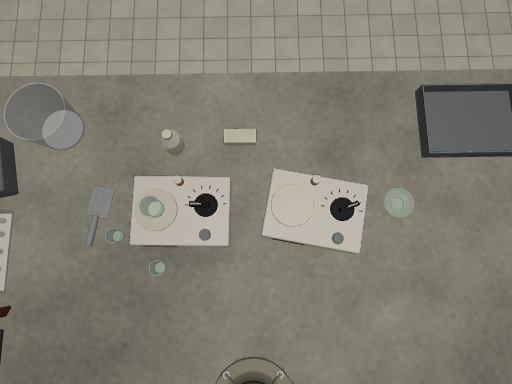

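In the top view the left stirrer (131–231, 177–247) has a beaker on its plate at (152,207). The right one, with its plate at (293,205), is empty. The beakers on the bench at (115,236) and (157,268) are decoys. I'll confirm this in an enlarged crop.

```bash
python3 - <<'E'
import cv2,numpy as np
f=cv2.imread("pics/top0.png")
cv2.imwrite("pics/crop1.png",cv2.resize(f[165:285,90:245],None,fx=5,fy=5,interpolation=cv2.INTER_CUBIC))
g=cv2.imread("pics/scene0.png")
cv2.imwrite("pics/crop2.png",cv2.resize(g[140:230,225:355],None,fx=6,fy=6,interpolation=cv2.INTER_CUBIC))
E
```

```text
(no output)
```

View pics/crop1.png

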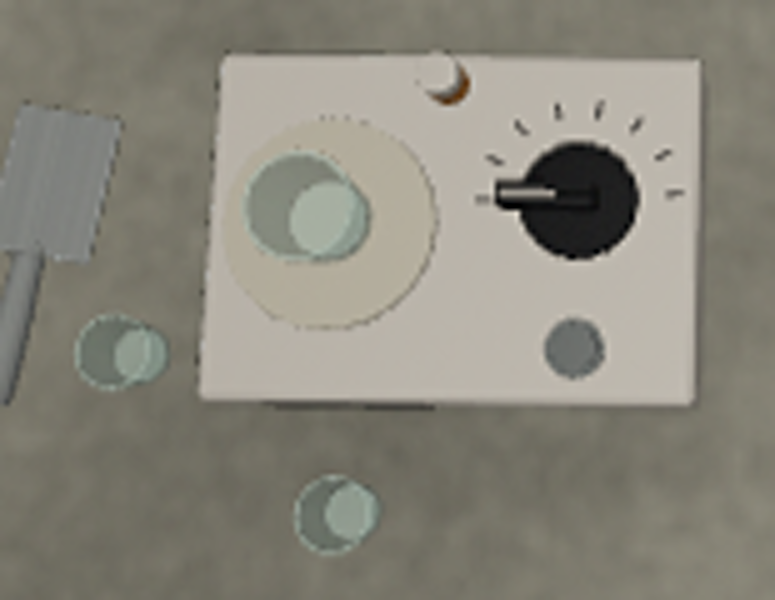

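View pics/crop2.png

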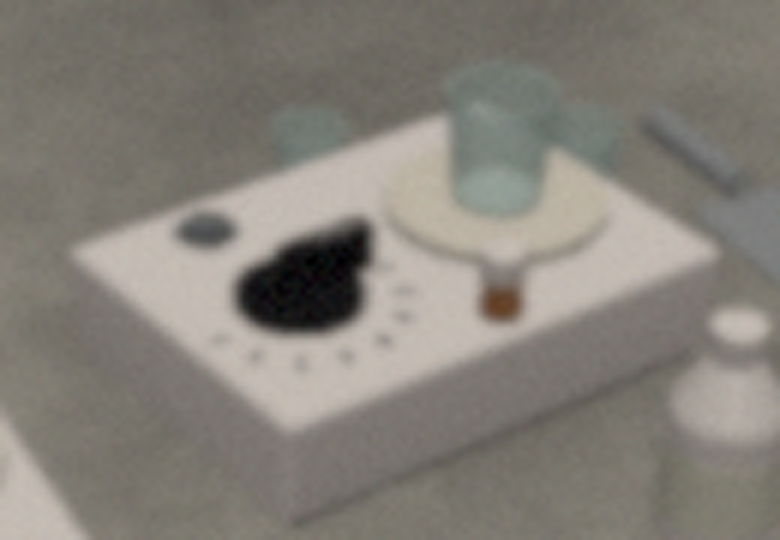

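Confirmed. The beaker on the left stirrer's plate is about twice the size of the bench decoys, and its lug points towards stirrer +y, near tick 0. Next I'll measure.

```bash
cat > h.py <<'E'
import numpy as np,cv2
from station import r,vision
def ray(n,uv,z):
    c=vision.camera_params(n);R,t=c["R"],c["t"]
    C=-R.T@t; d=R.T@np.linalg.solve(c["K"],[uv[0],uv[1],1.])
    return C+d*(z-C[2])/d[2]
def blob(mask):
    n,l,s,c=cv2.connectedComponentsWithStats(mask.astype(np.uint8)); return l,s,c
E
python3 - <<'E'
from h import *
f=cv2.imread("pics/top0.png").astype(int)
x0,y0=125,170
sub=f[170:255,125:240]; g=sub.max(2); 
# deck corners from bright mask
m=(sub.min(2)>150).astype(np.uint8); m=cv2.morphologyEx(m,cv2.MORPH_CLOSE,np.ones((25,25),np.uint8))
c=max(cv2.findContours(m,cv2.RETR_EXTERNAL,cv2.CHAIN_APPROX_NONE)[0],key=cv2.contourArea)
(rc)=cv2.minAreaRect(c); print(rc)
def P(u,v,z): return ray("top",(u+x0,v+y0),z)
ap=cv2.approxPolyDP(c,5,True)[:,0]; print([P(*p,0.07).round(4) for p in ap])
# disc
d=(g<60).astype(np.uint8)
l,s,cc=blob(d); 
for i in range(1,len(s)):
    if s[i][4]>60: print("dark",s[i],cc[i]+[x0,y0])
# button
b=((g>85)&(g<125)).astype(np.uint8); l,s,cc=blob(b)
for i in range(1,len(s)):
    if s[i][4]>40: print("grey",s[i],cc[i]+[x0,y0],P(*cc[i],0.076))
for k in((579,200,.079),(482,199,.07),(674,194,.07),(558,111,.07),(600,110,.07),(575,348,.076),(332,222,.078),(500,184,.1045),(555,190,.1045),(498,190,.1045),(555,194,.1045)):
    print(k,ray("top",(90+(k[0]-2)/5,165+(k[1]-2)/5),k[2]).round(4))
E
```

```text
((57.0, 42.0), (84.0, 114.0), 90.0)
[array([0.6481, 0.3636, 0.07  ]), array([0.4083, 0.3518, 0.07  ]), array([0.4039, 0.0352, 0.07  ]), array([0.643 , 0.0333, 0.07  ])]
dark [ 64  24  29  23 411] [205.29683698 204.86618005]
grey [  0   0  83  18 503] [156.47912525 174.11332008] [0.63305858 0.27016504 0.076     ]
grey [   0    9  115   76 1657] [180.78817139 236.68980084] [0.45354082 0.19651232 0.076     ]
grey [ 74  59  12  12 101] [204.2970297  234.20792079] [0.45947228 0.13113506 0.076     ]
(579, 200, 0.079) [0.5422 0.1284 0.079 ]
(482, 199, 0.07) [0.5449 0.1848 0.07  ]
(674, 194, 0.07) [0.5461 0.0756 0.07  ]
(558, 111, 0.07) [0.5952 0.1421 0.07  ]
(600, 110, 0.07) [0.5954 0.118  0.07  ]
(575, 348, 0.076) [0.4595 0.1303 0.076 ]
(332, 222, 0.078) [0.5319 0.2676 0.078 ]
(500, 184, 0.1045) [0.5481 0.1685 0.1045]
(555, 190, 0.1045) [0.5443 0.1382 0.1045]
(498, 190, 0.1045) [0.5448 0.1695 0.1045]
(555, 194, 0.1045) [0.5421 0.1381 0.1045]
```

```bash
python3 - <<'E'
import cv2
f=cv2.imread("pics/top0.png")[180:230,180:230]
cv2.imwrite("pics/crop3.png",cv2.resize(cv2.convertScaleAbs(f,alpha=1.3),None,fx=12,fy=12,interpolation=cv2.INTER_NEAREST))
E
```

```text
(no output)
```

View pics/crop3.png

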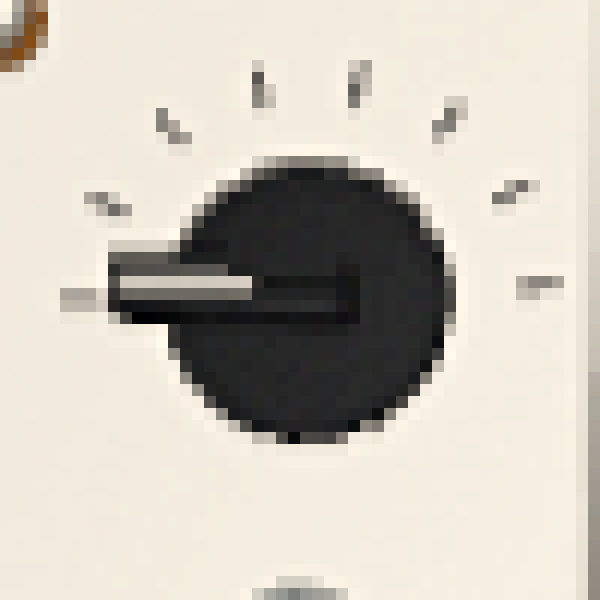

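```bash
cat >> h.py <<'E'
AX=np.array([.5425,.1285]);
def yaw(): R=r.read_state()["tcp_rot"]; return np.degrees(np.arctan2(R[1,0],R[0,0]))
from scipy.spatial.transform import Rotation as Ro
def tgt(phi,gap,rad=33,half=10):
    a=np.radians(phi);u=np.array([np.cos(a),np.sin(a)]);n=np.array([-u[1],u[0]])
    return AX+rad/1e3*u+(7+half+gap)/1e3*n
def plan(p,yawd,n=5):
    """n equal rows to pose p (xyz), tool down with yaw"""
    s=r.read_state();R0=s["tcp_rot"];a=np.radians(yawd)
    R1=np.array([[np.cos(a),np.sin(a),0],[np.sin(a),-np.cos(a),0],[0,0,-1]])
    w=Ro.from_matrix(R0.T@R1).as_rotvec(); d=(np.array(p)-s["tool_pos"])/n
    print("t",s["time"],"pos",s["tool_pos"].round(4),"yaw",round(yaw(),2),"F",s["ft_force"].round(1),"j",s["joints"].round(0))
    for k in range(n):
        Rk=R0@Ro.from_rotvec(w*k/n).as_matrix()
        print((w/n).round(3).tolist(),(Rk.T@d*1000).round(1).tolist())
E
python3 - <<'E'
from h import *
t=tgt(88.2,8);print(t); plan([*t,.2],88.2,10)
E
```

```text
[0.51854889 0.16226899]
t 0.1 pos [0.3041 0.602  0.2218] yaw 63.2 F [-0.6  0.3 -0.4] j [-69.  27.   1.  89.  -1.  64.  -5.]
[-0.0, 0.0, -0.044] [-29.6, 39.0, 2.2]
[-0.0, 0.0, -0.044] [-31.3, 37.6, 2.2]
[-0.0, 0.0, -0.044] [-32.9, 36.2, 2.2]
[-0.0, 0.0, -0.044] [-34.4, 34.8, 2.2]
[-0.0, 0.0, -0.044] [-35.9, 33.2, 2.2]
[-0.0, 0.0, -0.044] [-37.3, 31.6, 2.2]
[-0.0, 0.0, -0.044] [-38.7, 30.0, 2.2]
[-0.0, 0.0, -0.044] [-39.9, 28.3, 2.2]
[-0.0, 0.0, -0.044] [-41.1, 26.5, 2.2]
[-0.0, 0.0, -0.044] [-42.2, 24.7, 2.2]
```

move_arm(targets=[[[0,0,-0.044,-30,39,2,0],[0,0,-0.044,-31,38,2,0],[0,0,-0.044,-33,36,2,0],[0,0,-0.044,-34,35,2,0],[0,0,-0.044,-36,33,2,0]]], grip_force=20)

```text
time: 0.72
tool_pos: [0.4115, 0.3795, 0.2089]
tcp_rot: [[0.23, 0.973, -0.004], [0.973, -0.23, -0.003], [-0.004, -0.003, -1.0]]
ft_force: [0.0, 0.0, -0.2]
grip_width: 0.0414
```

```bash
python3 - <<'E'
from h import *
t=tgt(88.2,8); plan([*t,.2],88.2,5)
E
```

```text
t 0.725 pos [0.4115 0.3795 0.2089] yaw 76.69 F [ 0.   0.  -0.2] j [-50.  17.   2. 106.  -1.  57.  28.]
[-0.001, 0.001, -0.04] [-37.3, 30.8, 1.8]
[-0.001, 0.001, -0.04] [-38.5, 29.3, 1.8]
[-0.001, 0.001, -0.04] [-39.7, 27.7, 1.8]
[-0.001, 0.001, -0.04] [-40.8, 26.1, 1.8]
[-0.001, 0.001, -0.04] [-41.8, 24.5, 1.8]
```

move_arm(targets=[[[0,0,-0.04,-37,31,2,0],[0,0,-0.04,-38,29,2,0],[0,0,-0.04,-40,28,2,0],[0,0,-0.04,-41,26,2,0],[0,0,-0.04,-42,24,2,0]]])

```text
time: 1.35
tool_pos: [0.5204, 0.1543, 0.1979]
tcp_rot: [[0.025, 1.0, -0.005], [1.0, -0.025, -0.004], [-0.004, -0.005, -1.0]]
ft_force: [0.6, 0.3, -0.4]
grip_width: 0.0003
```

```bash
python3 - <<'E'
from h import *
t=tgt(88.2,8); plan([*t,.12],88.2,5);print(r.read_state()["grip_width"])
E
```

```text
t 1.35 pos [0.5204 0.1543 0.1979] yaw 88.56 F [ 0.6  0.3 -0.4] j [-29.  17.   6. 109.  -2.  55.  67.]
[-0.001, 0.001, 0.001] [1.7, -0.3, 15.6]
[-0.001, 0.001, 0.001] [1.6, -0.3, 15.6]
[-0.001, 0.001, 0.001] [1.6, -0.4, 15.6]
[-0.001, 0.001, 0.001] [1.6, -0.4, 15.6]
[-0.001, 0.001, 0.001] [1.6, -0.4, 15.6]
0.00029303039320477604
```

move_arm(targets=[[[0,0,0,1.6,-1,16,0],[0,0,0,1.6,-1,16,0],[0,0,0,1.6,-1,16,0],[0,0,0,1.6,-1,16,0],[0,0,0,1.6,0,12,0]]])

```text
time: 1.98
tool_pos: [0.5156, 0.1614, 0.117]
tcp_rot: [[0.028, 1.0, -0.006], [1.0, -0.028, -0.005], [-0.005, -0.006, -1.0]]
ft_force: [-0.0, -0.3, -0.6]
grip_width: 0.0006
```

```bash
python3 - <<'E'
from h import *
t=tgt(88.2,8); plan([*t,.088],88.2,5)
for n in("scene","top"):
    f=cv2.cvtColor(vision.grab_frame(n),cv2.COLOR_RGB2BGR)
    c=f[100:230,200:360] if n=="scene" else f[150:260,120:260]
    cv2.imwrite(f"pics/{n}1.png",cv2.resize(c,None,fx=4.5,fy=4.5,interpolation=cv2.INTER_CUBIC))
E
```

```text
t 1.975 pos [0.5156 0.1614 0.117 ] yaw 88.41 F [-0.  -0.3 -0.6] j [-29.  22.   6. 113.  -3.  45.  67.]
[-0.001, 0.001, 0.001] [0.2, 0.6, 5.8]
[-0.001, 0.001, 0.001] [0.2, 0.6, 5.8]
[-0.001, 0.001, 0.001] [0.2, 0.6, 5.8]
[-0.001, 0.001, 0.001] [0.2, 0.6, 5.8]
[-0.001, 0.001, 0.001] [0.2, 0.6, 5.8]
```

View pics/scene1.png

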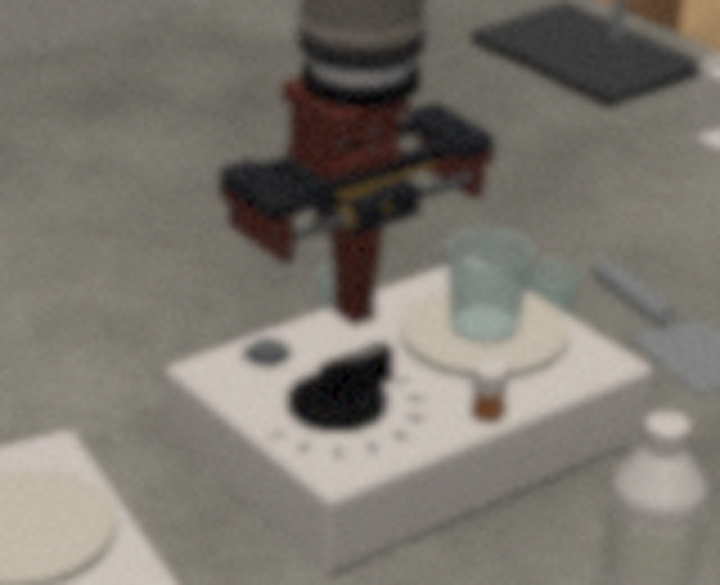

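View pics/top1.png

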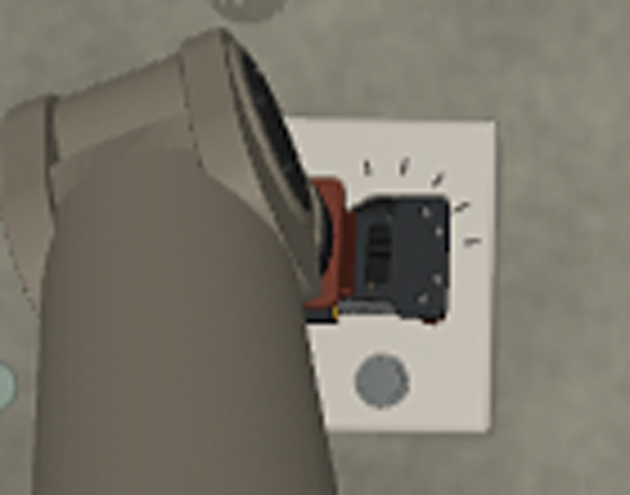

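```bash
python3 - <<'E'
from h import *
c=vision.camera_params("scene");s=r.read_state();R=s["tcp_rot"]
def pr(X): p=c["K"]@(c["R"]@X+c["t"]);p=p[:2]/p[2];return ((p-[200,100])*4.5).round(0)
print(s["tool_pos"].round(4), pr(s["tool_pos"]))
for o in((-89,0),(-89,37),(89,37),(89,-37)):
  for h in(40,60,80): print(o,h,pr(s["tool_pos"]+R@np.array([o[0],o[1],-h])/1e3))
for a in np.arange(0,360,60): print("rim",pr(np.array([.53+.03*np.cos(np.radians(a)),.27+.03*np.sin(np.radians(a)),.142])))
E
```

```text
[0.5151 0.161  0.1167] [354. 313.]
(-89, 0) 40 [245. 300.]
(-89, 0) 60 [245. 273.]
(-89, 0) 80 [245. 245.]
(-89, 37) 40 [277. 324.]
(-89, 37) 60 [278. 297.]
(-89, 37) 80 [278. 269.]
(89, 37) 40 [495. 247.]
(89, 37) 60 [497. 221.]
(89, 37) 80 [499. 194.]
(89, -37) 40 [427. 205.]
(89, -37) 60 [428. 179.]
(89, -37) 80 [430. 153.]
rim [522. 259.]
rim [536. 240.]
rim [507. 223.]
rim [464. 226.]
rim [450. 245.]
rim [478. 262.]
```

Body underside is about 80 mm above the TCP, so it clears the beaker rim by about 25 mm. Going down beside the flank.

move_arm(targets=[[[0,0,0,0,0,8,0],[0,0,0,0,0,8,0],[0,0,0,0,0,8,0],[0,0,0,0,0,2,0],[0,0,0,0,0,0,0]]])

```text
time: 2.7
tool_pos: [0.5159, 0.1611, 0.0898]
tcp_rot: [[0.028, 1.0, -0.006], [1.0, -0.028, -0.005], [-0.005, -0.006, -1.0]]
ft_force: [-0.5, 0.7, -0.7]
grip_width: 0.0005
```

```bash
python3 - <<'E'
from h import *
t=tgt(88.2,0); plan([*t,.088],88.2,5)
E
```

```text
t 2.7 pos [0.5159 0.1611 0.0898] yaw 88.39 F [-0.5  0.7 -0.7] j [-28.  25.   5. 114.  -3.  42.  67.]
[-0.001, 0.001, 0.001] [0.2, 2.1, 0.3]
[-0.001, 0.001, 0.001] [0.2, 2.1, 0.3]
[-0.001, 0.001, 0.001] [0.2, 2.1, 0.3]
[-0.001, 0.001, 0.001] [0.2, 2.1, 0.3]
[-0.001, 0.001, 0.001] [0.3, 2.1, 0.4]
```

move_arm(targets=[[[0,0,0,0.2,2,0.3,0],[0,0,0,0.2,2,0.3,0],[0,0,0,0.2,2,0.3,0],[0,0,0,0.2,2,0.3,0],[0,0,0,0.2,1,0,0]]])

```text
time: 3.32
tool_pos: [0.5244, 0.162, 0.089]
tcp_rot: [[0.028, 1.0, -0.008], [1.0, -0.028, -0.005], [-0.005, -0.008, -1.0]]
ft_force: [-3.6, -1.0, 3.5]
grip_width: 0.0008
```

```bash
python3 - <<'E'
from h import *
t=tgt(70,0); plan([*t,.088],70,5)
E
```

```text
t 3.325 pos [0.5244 0.162  0.089 ] yaw 88.4 F [-3.6 -1.   3.5] j [-28.  25.   5. 113.  -3.  42.  68.]
[-0.001, 0.001, 0.064] [0.7, 2.7, 0.2]
[-0.001, 0.001, 0.064] [0.9, 2.6, 0.2]
[-0.001, 0.001, 0.064] [1.1, 2.5, 0.2]
[-0.001, 0.001, 0.064] [1.2, 2.5, 0.2]
[-0.001, 0.001, 0.064] [1.4, 2.4, 0.2]
```

Contact came about where computed (Fx −3.6 N at x = 0.524). Pushing on along the arc.

move_arm(targets=[[[0,0,0.064,0.7,2.7,0,0],[0,0,0.064,0.9,2.6,0,0],[0,0,0.064,1.1,2.5,0,0],[0,0,0.064,1.2,2.5,0,0],[0,0,0.064,1.4,2.4,0,0]]])

```text
time: 3.95
tool_pos: [0.5379, 0.166, 0.0888]
tcp_rot: [[0.35, 0.937, -0.008], [0.937, -0.35, -0.004], [-0.007, -0.006, -1.0]]
ft_force: [-0.0, 0.5, -0.2]
grip_width: 0.0005
```

```bash
python3 - <<'E'
from h import *
t=tgt(50,0); plan([*t,.089],50,5)
for n in("scene",):
    f=cv2.cvtColor(vision.grab_frame(n),cv2.COLOR_RGB2BGR)
    c=f[130:230,220:350]
    cv2.imwrite(f"pics/{n}2.png",cv2.resize(c,None,fx=6,fy=6,interpolation=cv2.INTER_CUBIC))
E
```

```text
t 3.95 pos [0.5379 0.166  0.0888] yaw 69.53 F [-0.   0.5 -0.2] j [-31.  27.  10. 111.  -7.  43.  52.]
[-0.001, 0.002, 0.068] [0.7, 2.5, -0.1]
[-0.001, 0.002, 0.068] [0.8, 2.4, -0.0]
[-0.001, 0.002, 0.068] [1.0, 2.4, -0.0]
[-0.001, 0.002, 0.068] [1.1, 2.3, -0.0]
[-0.001, 0.002, 0.068] [1.3, 2.2, -0.0]
```

View pics/scene2.png

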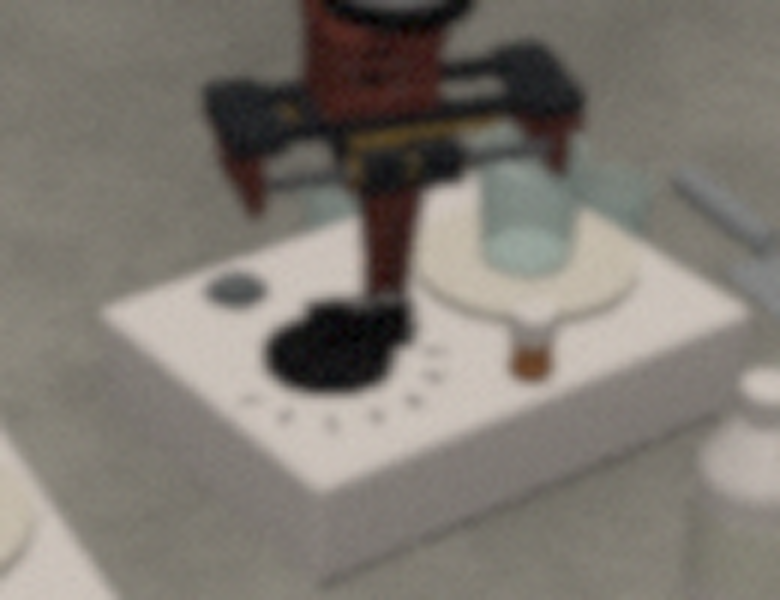

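It snapped to click 1 and the finger is behind the lug with no force. Continuing.

move_arm(targets=[[[0,0,0.068,0.7,2.5,0,0],[0,0,0.068,0.8,2.4,0,0],[0,0,0.068,1,2.4,0,0],[0,0,0.068,1.1,2.3,0,0],[0,0,0.068,1.3,2.2,0,0]]])

```text
time: 4.62
tool_pos: [0.5491, 0.1663, 0.0884]
tcp_rot: [[0.647, 0.763, -0.012], [0.763, -0.647, -0.003], [-0.01, -0.007, -1.0]]
ft_force: [0.4, -0.1, 0.4]
grip_width: 0.0008
```

```bash
python3 - <<'E'
from h import *
t=tgt(34,0); plan([*t,.089],34,5)
E
```

```text
t 4.625 pos [0.5491 0.1663 0.0884] yaw 49.71 F [ 0.4 -0.1  0.4] j [-35.  28.  15. 110. -10.  44.  36.]
[-0.001, 0.002, 0.055] [0.6, 2.4, -0.1]
[-0.001, 0.002, 0.055] [0.8, 2.4, -0.1]
[-0.001, 0.002, 0.055] [0.9, 2.3, -0.1]
[-0.001, 0.002, 0.055] [1.0, 2.3, -0.1]
[-0.001, 0.002, 0.055] [1.2, 2.2, -0.1]
```

move_arm(targets=[[[0,0,0.055,0.6,2.4,0,0],[0,0,0.055,0.8,2.4,0,0],[0,0,0.055,0.9,2.3,0,0],[0,0,0.055,1,2.3,0,0],[0,0,0.055,1.2,2.2,0,0]]])

```text
time: 5.25
tool_pos: [0.5596, 0.1627, 0.088]
tcp_rot: [[0.831, 0.557, -0.014], [0.557, -0.831, -0.002], [-0.012, -0.006, -1.0]]
ft_force: [-1.8, 0.5, 0.4]
grip_width: 0.0004
```

```bash
python3 - <<'E'
from h import *
t=tgt(20,0); plan([*t,.089],20,5)
for n in("scene","top"):
    f=cv2.cvtColor(vision.grab_frame(n),cv2.COLOR_RGB2BGR)
    c=f[130:230,220:350] if n=="scene" else f[150:260,120:260]
    cv2.imwrite(f"pics/{n}3.png",cv2.resize(c,None,fx=6 if n=="scene" else 4,fy=6 if n=="scene" else 4,interpolation=cv2.INTER_CUBIC))
E
```

```text
t 5.25 pos [0.5596 0.1627 0.088 ] yaw 33.83 F [-1.8  0.5  0.4] j [-37.  29.  19. 109. -13.  45.  24.]
[-0.001, 0.003, 0.048] [0.6, 2.1, -0.2]
[-0.001, 0.003, 0.048] [0.7, 2.0, -0.2]
[-0.001, 0.003, 0.048] [0.8, 2.0, -0.2]
[-0.001, 0.003, 0.048] [0.9, 1.9, -0.2]
[-0.001, 0.003, 0.048] [1.0, 1.9, -0.2]
```

View pics/scene3.png

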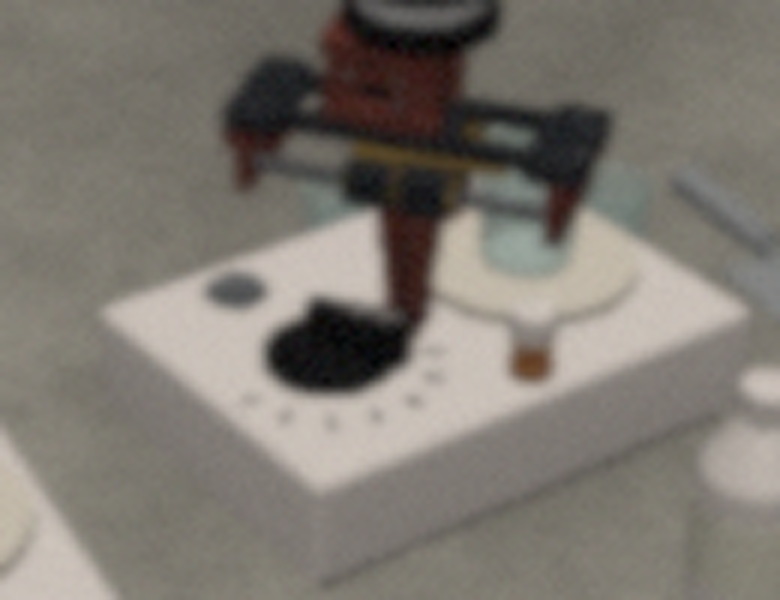

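View pics/top3.png

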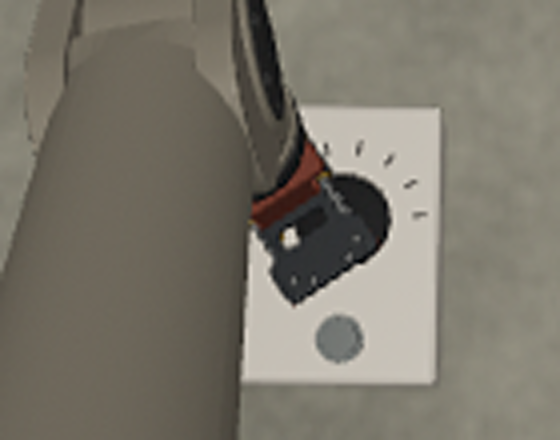

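move_arm(targets=[[[0,0,0.048,0.6,2.1,0,0],[0,0,0.048,0.7,2,0,0],[0,0,0.048,0.8,2,0,0],[0,0,0.048,0.9,1.9,0,0],[0,0,0.048,1,1.9,0,0]]])

```text
time: 5.98
tool_pos: [0.5702, 0.1543, 0.0882]
tcp_rot: [[0.943, 0.332, -0.01], [0.332, -0.943, -0.003], [-0.01, -0.001, -1.0]]
ft_force: [-2.2, 1.9, -1.1]
grip_width: 0.0007
```

```bash
python3 - <<'E'
from h import *
t=tgt(8,0); plan([*t,.089],8,5)
for n in("scene",):
    f=cv2.cvtColor(vision.grab_frame(n),cv2.COLOR_RGB2BGR)
    c=f[130:230,220:350]
    cv2.imwrite(f"pics/{n}4.png",cv2.resize(c,None,fx=6,fy=6,interpolation=cv2.INTER_CUBIC))
E
```

```text
t 5.975 pos [0.5702 0.1543 0.0882] yaw 19.4 F [-2.2  1.9 -1.1] j [-38.  30.  23. 108. -16.  45.  13.]
[0.0, 0.002, 0.04] [0.2, 1.0, -0.2]
[0.0, 0.002, 0.04] [0.2, 1.0, -0.2]
[0.0, 0.002, 0.04] [0.3, 1.0, -0.2]
[0.0, 0.002, 0.04] [0.3, 1.0, -0.2]
[0.0, 0.002, 0.04] [0.4, 0.9, -0.2]
```

View pics/scene4.png

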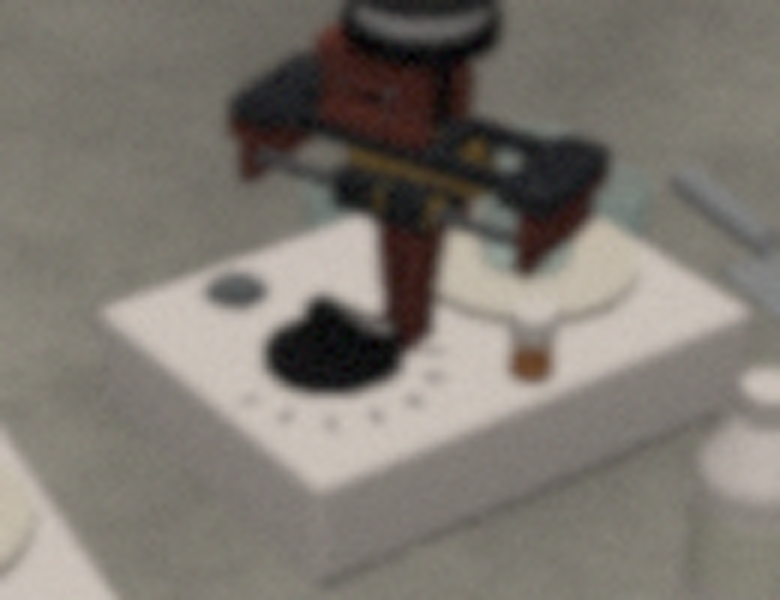

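move_arm(targets=[[[0,0,0.04,0.2,1,0,0],[0,0,0.04,0.2,1,0,0],[0,0,0.04,0.3,1,0,0],[0,0,0.04,0.3,1,0,0],[0,0,0.04,0.4,0.9,0,0]]])

```text
time: 6.65
tool_pos: [0.5737, 0.1516, 0.0883]
tcp_rot: [[0.992, 0.125, -0.008], [0.125, -0.992, -0.001], [-0.008, -0.0, -1.0]]
ft_force: [1.9, 1.9, -1.2]
grip_width: 0.0
```

```bash
python3 - <<'E'
from h import *
for a in(4,0,): t=tgt(a,0); plan([*t,.089],a,5)
E
```

```text
t 6.65 pos [0.5737 0.1516 0.0883] yaw 7.17 F [ 1.9  1.9 -1.2] j [-40.  31.  26. 108. -19.  45.   3.]
[-0.0, 0.002, 0.011] [0.0, 0.8, -0.1]
[-0.0, 0.002, 0.011] [0.0, 0.8, -0.1]
[-0.0, 0.002, 0.011] [0.0, 0.8, -0.1]
[-0.0, 0.002, 0.011] [0.0, 0.8, -0.1]
[-0.0, 0.002, 0.011] [0.1, 0.8, -0.1]
t 6.65 pos [0.5737 0.1516 0.0883] yaw 7.17 F [ 1.9  1.9 -1.2] j [-40.  31.  26. 108. -19.  45.   3.]
[0.0, 0.002, 0.025] [0.2, 1.3, -0.1]
[0.0, 0.002, 0.025] [0.2, 1.2, -0.1]
[0.0, 0.002, 0.025] [0.3, 1.2, -0.1]
[0.0, 0.002, 0.025] [0.3, 1.2, -0.1]
[0.0, 0.002, 0.025] [0.3, 1.2, -0.1]
```

move_arm(targets=[[[0,0,0.02,0.2,1.3,0,0],[0,0,0.02,0.2,1.3,0,0],[0,0,0.02,0.2,1.3,0,0],[0,0,0.02,0.2,1.3,0,0],[0,0,0,0,1,0,0]]])

```text
time: 7.28
tool_pos: [0.5755, 0.1422, 0.0884]
tcp_rot: [[0.999, 0.037, -0.008], [0.037, -0.999, -0.003], [-0.008, 0.003, -1.0]]
ft_force: [0.7, -0.1, 0.0]
grip_width: 0.0004
```

```bash
python3 - <<'E'
from h import *
for a in(0,-4): t=tgt(a,0); plan([*t,.089],a,5)
for n in("scene",):
    f=cv2.cvtColor(vision.grab_frame(n),cv2.COLOR_RGB2BGR)
    c=f[130:230,220:350]
    cv2.imwrite(f"pics/{n}5.png",cv2.resize(c,None,fx=6,fy=6,interpolation=cv2.INTER_CUBIC))
E
```

```text
t 7.275 pos [0.5755 0.1422 0.0884] yaw 2.11 F [ 0.7 -0.1  0. ] j [-40.  31.  27. 108. -20.  46.  -0.]
[0.001, 0.002, 0.007] [0.0, -0.7, -0.1]
[0.001, 0.002, 0.007] [0.0, -0.7, -0.1]
[0.001, 0.002, 0.007] [0.0, -0.7, -0.1]
[0.001, 0.002, 0.007] [0.0, -0.7, -0.1]
[0.001, 0.002, 0.007] [0.0, -0.7, -0.1]
t 7.275 pos [0.5755 0.1422 0.0884] yaw 2.11 F [ 0.7 -0.1  0. ] j [-40.  31.  27. 108. -20.  46.  -0.]
[0.001, 0.002, 0.021] [0.2, -0.2, -0.1]
[0.001, 0.002, 0.021] [0.2, -0.2, -0.1]
[0.001, 0.002, 0.021] [0.2, -0.2, -0.1]
[0.001, 0.002, 0.021] [0.2, -0.2, -0.1]
[0.001, 0.002, 0.021] [0.2, -0.2, -0.1]
```

View pics/scene5.png

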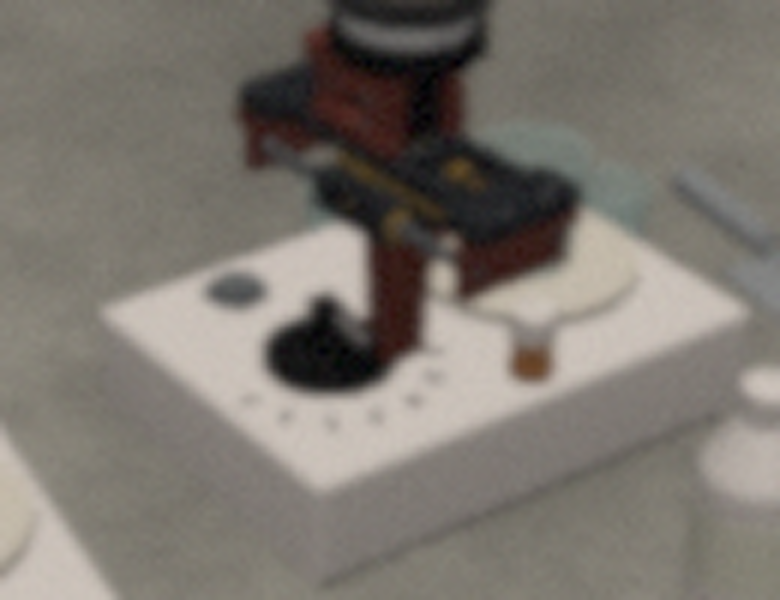

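The force dropped to zero and the finger face is past the click-3 flank position, so the dial has snapped to click 4. I'll back off, lift clear and check.

move_arm(targets=[[[0,0,0,0,-6,0,0],[0,0,0,0,-6,0,0],[0,0,0,0,-2,-15,0],[0,0,0,0,0,-30,0],[0,0,0,0,0,-30,0]]])

```text
time: 7.95
tool_pos: [0.574, 0.1578, 0.165]
tcp_rot: [[0.999, 0.038, -0.011], [0.038, -0.999, -0.005], [-0.012, 0.005, -1.0]]
ft_force: [0.6, 0.5, 0.5]
grip_width: 0.0007
```

move_arm(targets=[[[0,0,0,-50,0,0,0],[0,0,0,-50,0,0,0],[0,0,0,-50,0,0,0],[0,0,0,-30,0,0,0],[0,0,0,0,0,0,0]]])

```text
time: 8.57
tool_pos: [0.3933, 0.1523, 0.173]
tcp_rot: [[0.999, 0.039, -0.001], [0.039, -0.999, 0.002], [-0.001, -0.002, -1.0]]
ft_force: [1.3, 0.5, 0.9]
grip_width: 0.0008
```

```bash
python3 - <<'E'
from h import *
for n in("scene","top"):
    f=cv2.cvtColor(vision.grab_frame(n),cv2.COLOR_RGB2BGR)
    cv2.imwrite(f"pics/{n}6.png",f)
    c=f[130:230,220:350] if n=="scene" else f[180:250,120:240]
    cv2.imwrite(f"pics/{n}6c.png",cv2.resize(c,None,fx=6,fy=6,interpolation=cv2.INTER_NEAREST))
s=r.read_state();print(s["tool_pos"],s["time"])
E
```

```text
[0.39584157 0.15255817 0.17321449] 8.675
```

View pics/scene6c.png

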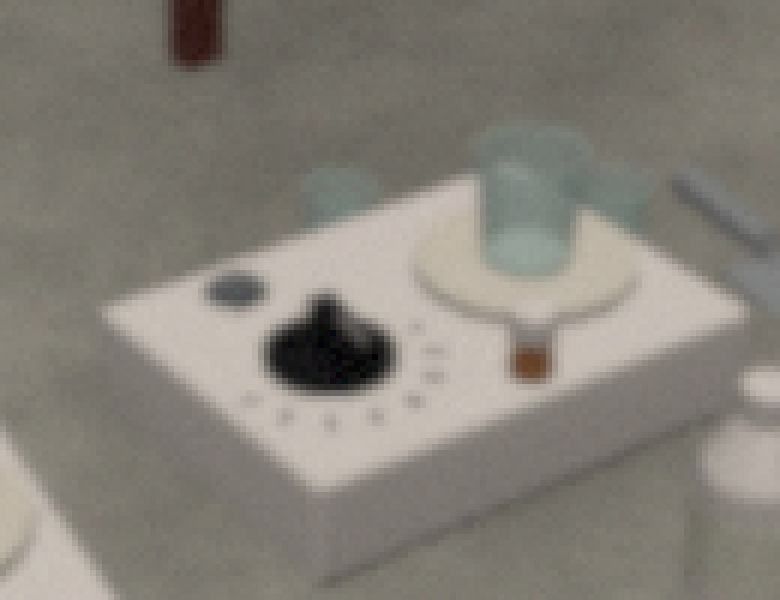

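View pics/top6c.png

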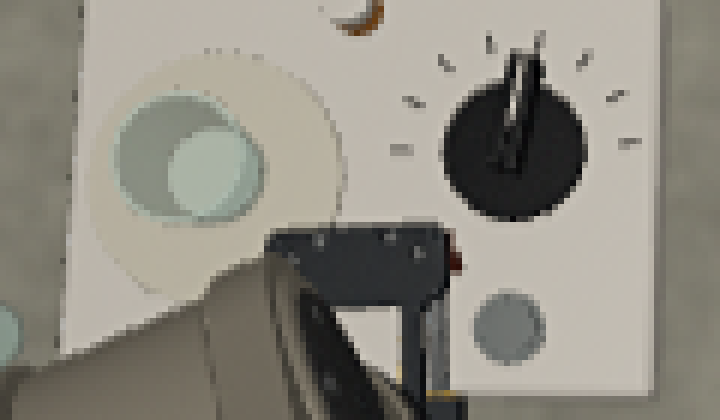

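```bash
python3 - <<'E'
from h import *
f=cv2.imread("pics/top6.png")
g=f.min(2)[186:200,198:214]; print(g)
m=np.zeros(f.shape[:2],bool); 
for v in range(189,198):
  row=f[v,203:208].min(1).astype(float)
  k=row.argmax(); print(v,203+k,row, ray("top",(203+k,v),.1045)[:2].round(4))
E
```

```text
[[174 175 179  66 178 177 176 176 176 176 179 116 137 177 175 176]
 [174 175 180  94 150 177 177 179 180 180 183  75 143 177 175 176]
 [175 175 179 104 141 177 182 105 126 155 156  98 176 177 175 176]
 [174 174 177 168 172 180 157  35  74  85  70  47 185 178 176 176]
 [174 175 175 176 177 181 119  21 110  86  24   8 127 180 177 176]
 [175 175 175 175 177 185  79  16 155  79  28   0  61 183 178 176]
 [174 175 177 178 181 190  50  11 162  45  31   0  50 183 178 176]
 [176 179 182 157 133 110  26  64 160  36  32   3 144 187 180 177]
 [181 154 133  75  54  30  18  71 160  39  25   3  76 106 185 180]
 [132  72  53  22  23  18  20 113  99  30  19   9  24  32 108 156]
 [ 56  21  25  26  27  23  21 156  76  31  12  16  28  27  36  72]
 [ 22  27  29  28  27  23  19 193  53  34   9  20  30  29  29  23]
 [ 26  27  27  28  24  25  68 170  38  36   9  25  30  31  31  29]
 [ 27  28  29  29  24  25  77 131  35  25  11  24  32  30  32  31]]
189 203 [180. 157.  35.  74.  85.] [0.5822 0.132 ]
190 203 [181. 119.  21. 110.  86.] [0.5794 0.1319]
191 203 [185.  79.  16. 155.  79.] [0.5766 0.1319]
192 203 [190.  50.  11. 162.  45.] [0.5738 0.1319]
193 206 [110.  26.  64. 160.  36.] [0.5709 0.1236]
194 206 [ 30.  18.  71. 160.  39.] [0.5681 0.1235]
195 205 [ 18.  20. 113.  99.  30.] [0.5653 0.1263]
196 205 [ 23.  21. 156.  76.  31.] [0.5625 0.1262]
197 205 [ 23.  19. 193.  53.  34.] [0.5597 0.1262]
```

The lug now points at −11.4° and four clicks should be −11.8°, so the dial is right. Now the button.

```bash
python3 - <<'E'
from h import *
plan([.4595,.131,.1],0,5)
E
```

```text
t 8.675 pos [0.3958 0.1526 0.1732] yaw 2.17 F [0.5 0.1 0.6] j [-59.   7.  32. 126.  -5.  48. -21.]
[-0.0, -0.0, 0.008] [12.5, 4.8, 14.6]
[-0.0, -0.0, 0.008] [12.6, 4.7, 14.6]
[-0.0, -0.0, 0.008] [12.6, 4.6, 14.6]
[-0.0, -0.0, 0.008] [12.7, 4.5, 14.6]
[-0.0, -0.0, 0.008] [12.7, 4.4, 14.6]
```

move_arm(targets=[[[0,0,0.01,20,7,0,0],[0,0,0.01,20,7,10,0],[0,0,0.01,20,7,20,0],[0,0,0.01,3,1,25,0],[0,0,0,0,0,15,0]]])

```text
time: 9.3
tool_pos: [0.4726, 0.1327, 0.104]
tcp_rot: [[1.0, -0.005, 0.012], [-0.005, -1.0, 0.002], [0.012, -0.003, -1.0]]
ft_force: [0.1, -0.0, 0.3]
grip_width: 0.0005
```

```bash
python3 - <<'E'
from h import *
plan([.4595,.131,.077],0,5)
E
```

```text
t 9.3 pos [0.4726 0.1327 0.104 ] yaw -0.28 F [ 0.1 -0.   0.3] j [-49.  21.  31. 122. -17.  40.  -7.]
[-0.0, -0.002, -0.001] [-2.7, 0.4, 5.4]
[-0.0, -0.002, -0.001] [-2.7, 0.4, 5.4]
[-0.0, -0.002, -0.001] [-2.7, 0.4, 5.4]
[-0.0, -0.002, -0.001] [-2.7, 0.3, 5.4]
[-0.0, -0.002, -0.001] [-2.6, 0.3, 5.4]
```

move_arm(targets=[[[0,-0.005,0,-7,1,0,0],[0,-0.004,0,-5,0.5,3,0],[0,0,0,-2,0,8,0],[0,0,0,0,0,8,0],[0,0,0,0,0,3,0]]])

```text
time: 9.93
tool_pos: [0.4587, 0.1318, 0.0816]
tcp_rot: [[1.0, -0.004, 0.004], [-0.004, -1.0, 0.003], [0.004, -0.003, -1.0]]
ft_force: [1.1, -0.4, 0.4]
grip_width: 0.0006
```

```bash
python3 - <<'E'
from h import *
plan([.4595,.131,.071],0,5)
f=cv2.cvtColor(vision.grab_frame("scene"),cv2.COLOR_RGB2BGR)
cv2.imwrite(f"pics/s7.png",cv2.resize(f[130:230,220:350],None,fx=6,fy=6,interpolation=cv2.INTER_CUBIC))
E
```

```text
t 9.925 pos [0.4587 0.1318 0.0816] yaw -0.23 F [ 1.1 -0.4  0.4] j [-48.  23.  30. 124. -19.  37.  -5.]
[-0.001, -0.001, -0.001] [0.1, 0.2, 2.1]
[-0.001, -0.001, -0.001] [0.1, 0.2, 2.1]
[-0.001, -0.001, -0.001] [0.1, 0.2, 2.1]
[-0.001, -0.001, -0.001] [0.1, 0.2, 2.1]
[-0.001, -0.001, -0.001] [0.2, 0.2, 2.1]
```

View pics/s7.png

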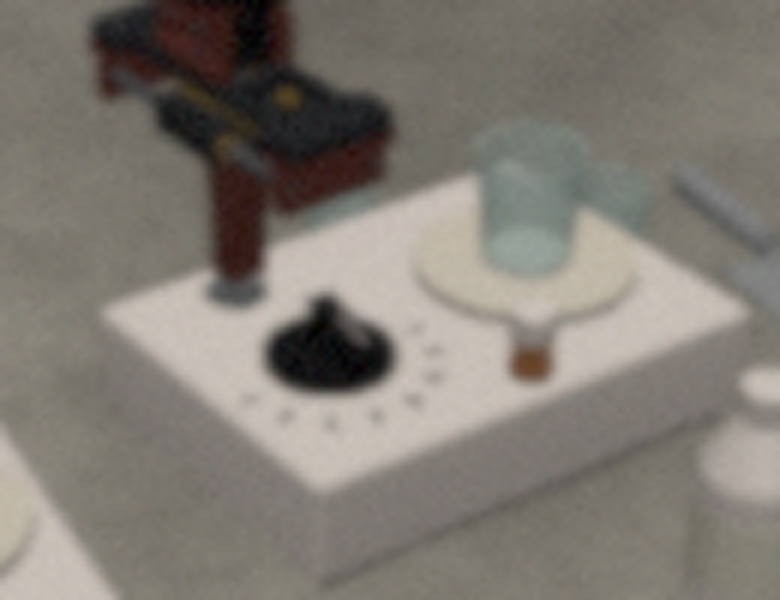

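The finger is centred just above the button. Pressing.

move_arm(targets=[[[0,0,0,0,0,4,0],[0,0,0,0,0,3,0],[0,0,0,0,0,3,0],[0,0,0,0,0,2.5,0],[0,0,0,0,0,2.5,0]]])

```text
time: 10.6
tool_pos: [0.4591, 0.132, 0.0706]
tcp_rot: [[1.0, -0.006, 0.0], [-0.006, -1.0, 0.008], [0.0, -0.008, -1.0]]
ft_force: [-15.4, -4.5, 53.2]
grip_width: 0.0001
```

Bottomed out. Releasing.

move_arm(targets=[[[0,0,0,0,0,-3,0],[0,0,0,0,0,-8,0],[0,0,0,0,0,-25,0],[0,0,0,0,0,-35,0],[0,0,0,0,0,-30,0]]])

```text
time: 11.22
tool_pos: [0.4581, 0.1302, 0.1736]
tcp_rot: [[1.0, -0.007, -0.002], [-0.007, -1.0, 0.006], [-0.002, -0.006, -1.0]]
ft_force: [0.9, -0.3, -0.5]
grip_width: 0.0007
```

move_arm(targets=[[[0,0,0,-30,0,0,0],[0,0,0,-30,0,0,0],[0,0,0,-10,0,0,0],[0,0,0,0,0,0,0],[0,0,0,0,0,0,0]]])

```text
time: 11.85
tool_pos: [0.3903, 0.1318, 0.1764]
tcp_rot: [[1.0, -0.007, 0.005], [-0.007, -1.0, 0.009], [0.005, -0.009, -1.0]]
ft_force: [0.5, -0.4, -0.3]
grip_width: 0.0007
```

```bash
python3 - <<'E'
from h import *
for n in("scene","top"):
    f=cv2.cvtColor(vision.grab_frame(n),cv2.COLOR_RGB2BGR)
    cv2.imwrite(f"pics/{n}8.png",f)
    if n=="top":
        for v in (190,198):
            row=f[v,203:209].min(1).astype(float); w=np.clip(row-60,0,None)[1:]; u=(w*np.arange(204,209)).sum()/w.sum(); print(v,u,ray(n,(u,v),.1045).round(4))
    c=f[130:230,220:350] if n=="scene" else f[170:270,120:250]
    cv2.imwrite(f"pics/{n}8c.png",cv2.resize(c,None,fx=6,fy=6,interpolation=cv2.INTER_CUBIC))
s=r.read_state();print(s["tool_pos"],s["time"],s["ft_force"])
E
```

```text
190 205.32835820895522 [0.5793 0.1255 0.1045]
198 204.93965517241378 [0.5569 0.1264 0.1045]
[0.39021277 0.13163075 0.17625178] 11.95 [ 0.64338641 -0.00872726 -0.9434192 ]
```

View pics/scene8c.png

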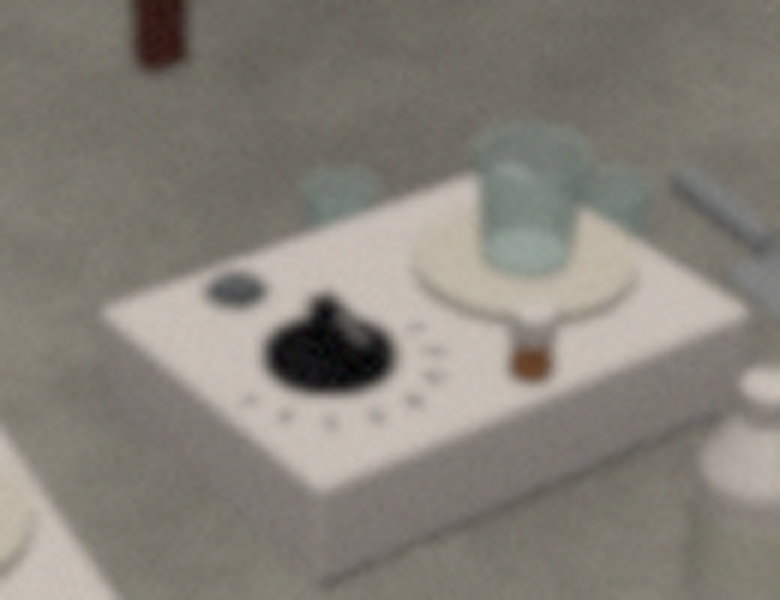

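View pics/top8c.png

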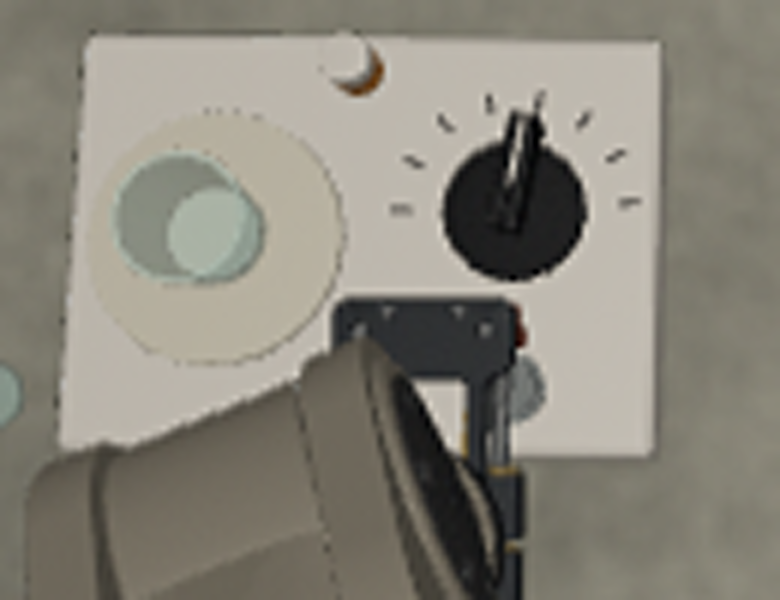

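```bash
python3 - <<'E'
from h import *
a=cv2.imread("pics/top6.png").astype(int);b=cv2.imread("pics/top8.png").astype(int)
print("dial diff",abs(a-b)[184:218,190:222].max(), "beaker diff vs start",abs(cv2.imread("pics/top0.png").astype(int)-b)[190:216,138:165].max())
r.hand_in()
E
```

```text
dial diff 111 beaker diff vs start 5
the job is handed in; nothing more can be done
```

```bash
python3 - <<'E'
from h import *
b=cv2.imread("pics/top8.png"); a=cv2.imread("pics/top6.png")
print(a.min(2)[188:200,202:212]);print(b.min(2)[188:200,202:212]); d=abs(a.astype(int)-b).max(2)[184:218,190:222]; print(np.argwhere(d>40)+[184,190])
E
```

```text
[[141 177 182 105 126 155 156  98 176 177]
 [172 180 157  35  74  85  70  47 185 178]
 [177 181 119  21 110  86  24   8 127 180]
 [177 185  79  16 155  79  28   0  61 183]
 [181 190  50  11 162  45  31   0  50 183]
 [133 110  26  64 160  36  32   3 144 187]
 [ 54  30  18  71 160  39  25   3  76 106]
 [ 23  18  20 113  99  30  19   9  24  32]
 [ 27  23  21 156  76  31  12  16  28  27]
 [ 27  23  19 193  53  34   9  20  30  29]
 [ 24  25  68 170  38  36   9  25  30  31]
 [ 24  25  77 131  35  25  11  24  32  30]]
[[141 177 181 105 125 154 155  98 175 177]
 [171 179 155  34  74  85  70  47 185 178]
 [176 180 118  21 110  86  25   9 126 179]
 [177 184  79  16 154  79  28   5  63 182]
 [181 189  50  14 161  47  31   0  49 183]
 [131 109  26  64 160  35  31   2 144 186]
 [ 54  30  18  71 160  39  25   3  74 105]
 [ 23  18  18 112  98  30  19   5  24  33]
 [ 28  23  19 156  77  29   9  12  30  26]
 [ 29  25  20 192  53  36   6  19  31  30]
 [ 23  24  67 169  40  35  10  24  31  33]
 [ 27  25  77 130  36  25   9  25  32  31]]
[[217 190]
 [217 191]
 [217 192]
 [217 193]]
```

The dial of the stirrer with the beaker stands four clicks above its start, and I pressed its start button once, let go and handed the job in. The hand-in gives no verdict.

- **Dial:** it started at tick 0. I pushed the counter-clockwise flank with the closed fingers, never straddling the lug. Before the press, the lug pointed at −11.4°, and four clicks should be −11.8°.
- **Dial after the press:** the lug's pixels were unchanged, within noise. Two checks seemed to disagree:
  - A quick line fit after the press gave a different angle, because it had picked up a bright deck pixel.
  - A picture difference of 111, read only after hand-in, came from four pixels at the crop's edge, below the disc, where the gripper had moved.
- **Button:** I pressed until the fingertip was at z = 0.0706 m, where a fully pressed button top would be at 0.071 m. The force reached 53 N vertically, well above the 5 N needed and above the 40 N limit set for the arm and gripper body. Only the fingertips touched, and the wrist limit is 120 N. The last scene picture shows the button as it looked before the press.
- **Rest of the scene:** the beaker's pixels match the start picture (largest difference 5). The arm was clear, with no contact force. I saw no sign of movement in the vial, and I did not check the other loose things or the other stirrer by number.
- **Time:** about 12 s of the 58 s.

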